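# Nip a brass blank in the cam-lever filing jig

### The job

Set up the brass blank in the filing jig so that its end can be filed: slide it along the bed until its end rests against the swing stop, then turn the cam lever until the jaw has closed on the blank and the two springs behind the jaw are squeezed about half-way, and stop there; the springs must never be squeezed solid. Then, with the blank held and still in place, swing the stop fully out of the file's way, and leave the calliper and the file on the bench where they lie.

Things in the scene. Friction and masses are not known exactly. Their poses are not given: they have to be found in the camera images.
- jig: Steel filing jig fixed to the bench, T-shaped bed 12 mm thick (top z 12). Origin at bench height; offsets here are in its frame, mm. The work channel runs along y: +y to the end with the swing stop (robot's left), open at -y. +x: fence side, away from the robot; -x: sprung jaw, cam, lever. Bed x -27 to 44, y -76 to 94; under the cam x -84 to -27, y -40 to 40. Jaw and fence tops z 22, ends y 31.
- fence_face (a point): Middle of the fence's face that looks at the jaw (-x). The fence is a steel angle, bolted at a different x each time (face at x 13 to 17.5 in the jig's frame), y -30 to 31, top at z 22. It does not move.
- blank_center (a point): Centre of the loose brass blank, a bar 26 (x) x 64 (y, its length) x 22 (z) mm with a small and a larger hole through it, 0.29 kg. It lies on the bed in the channel between jaw and fence with clearance, its +y end 14 to 34 mm short of the stop. Its top (z 34) stands 12 mm above jaw and fence; its -y end is free to be pushed.
- blank_end (a point): Centre of the blank's +y end face, 32 mm from its centre. It touches the stop when it is at y 36 in the jig's frame; it then sticks out 5 mm past jaw and fence.
- jaw_face (a point): Middle of the cork-faced front (+x side) of the sprung jaw, at z 17; the jaw is 58 mm long (y -27 to 31). It faces the fence; with the lever at 0 it stands at x -17. Fence face x minus jaw face x, less the blank's 26 mm, is the gap to be taken up.
- jaw (a joint): How far the two coil springs between jaw and carrier are squeezed, m: 0 when the jaw is free, 0.005 solid, half-way 0.0025. 4 N to start, then 2.5 N per mm. It stays 0 until the blank is pressed between jaw and fence; the light pressure slides the blank over to the fence by itself.
- cam_lever (a joint): Lever angle, rad: 0 (open; starts at 0 to 0.2) to 1.75. Grows clockwise seen from above: the knob moves from the -y to the +y side, round the robot's side of the jig. The eccentric cam moves carrier and jaw towards the fence by 8 mm per rad, and back with the lever. Friction (0.25 N m, some 4 N at the knob) holds it where it is left.
- lever_knob (a point): Upright black handle at the end of the cam lever, 60 mm from the pivot: round, 11 to 14 mm in diameter, from z 30 to z 61; the point is on its axis at z 45. At lever angle 0 it lies in direction 240 deg (measured from the jig's +x towards +y) from the pivot.
- lever_pivot (a point): Top of the cam lever's vertical pivot (x -55.24, y 0, z 31 in the jig's frame). It does not move.
- swing_stop (a joint): Angle of the swing stop in rad: 0 = across the end of the channel (start), 1.6 = fully swung away; grows anticlockwise seen from above, the knob moving towards the fence side (+x), then +y. Friction (0.1 N m, some 4.5 N at the knob) holds it where it is left.
- stop_knob (a point): Small upright black knob on the swing stop, 22 mm from its pivot (the pivot is vertical, at x 0, y 80 in the jig's frame), so at x 0, y 58 when closed; round, 9 to 12 mm in diameter, from z 21 to z 49; the point is on its axis at z 37.
- stop_tip (a point): Foremost point of the stop's round button (14 mm in diameter, top at z 28.5), which the blank's end touches; 44 mm from the pivot, at x 0, y 36 when closed.
- calliper: Loose steel calliper, 64 x 200 x 8 mm, lying on the bench near its front edge. Leave alone.
- file: Loose file with a wooden handle, 24 x 241 x 24 mm, lying near the front edge on the right, before the bench lathe (fixed, up to 270 mm high, x 0.4 to 0.6, y below -0.04: move over it). Leave alone.
There are look-alikes about, which are no part of the job. There is more than one size of the part that bears blank_center; the job needs the largest.

How it is judged (in metres and radians):
On the way, in this order (a step that is already met when the one before it is completed fails the run):
1. the blank's end rests against the closed swing stop (y of blank_end in the frame of jig between 0.034 and 0.038 m and value of joint swing_stop below 0.15 rad), for 0.2 s.
2. the blank is nipped between jaw and fence, springs about half squeezed, still against the closed stop (all of step 1 and value of joint jaw between 0.0012 and 0.0038 m and angle between the y axis of blank_center and the y axis of jig, either way round below 0.04 rad and z of blank_center in the frame of jig below 0.0255 m), for 0.3 s.
At the end, for the whole second after the job is handed in: The blank lies flat and square in the jig with its end within 2 mm of where the stop had been, the springs behind the jaw are squeezed 1.2 to 3.8 mm (of 5 mm), the stop is swung away by more than 1.2 rad, and all is at rest (y of blank_end in the frame of jig between 0.034 and 0.038 m and value of joint jaw between 0.0012 and 0.0038 m and angle between the y axis of blank_center and the y axis of jig, either way round below 0.04 rad and z of blank_center in the frame of jig below 0.0255 m and angle between blank_center's own z axis and vertical below 0.06 rad and value of joint swing_stop above 1.2 rad and linear speed of blank below 0.01 m/s and velocity of joint cam_lever below 0.05 rad/s); the robot touches nothing.
It fails at once if the springs behind the jaw were squeezed solid (over 4.6 mm) (value of joint jaw above 0.0046 m).
It fails at once if the calliper was moved more than 20 mm (distance of calliper from where it was at the start of the episode above 0.02 m).
It fails at once if the file was moved more than 20 mm (distance of file from where it was at the start of the episode above 0.02 m).
It also fails if it takes over 62 s, if anything falls off the work surface, if the arm or the gripper's body presses on something with over 40 N, if the wrist force passes 120 N, or if a joint passes its speed limit or range.

### The arm

A 6-joint arm with a two-finger parallel gripper is mounted at the origin on a cart in front of the work surface, level with it; the furniture and walls round the work are solid. World frame = base frame: x ahead of the robot, y to its left, z up, the work surface at z = 0. Lengths are in m, angles in degrees, forces in N, time in s.
With the tool pointing down it reaches from about 0.35 to 0.875 m from the base axis. Payload 4.2 kg.
Tool frame: the origin (TCP) lies at the very end of the fingers, on their centre line; the grasp point (between the pads) lies 19 mm behind it; z points along the fingers, y is the direction in which the jaws open and shut (so a half turn about z gives the same grasp; the last joint's range is limited). The gripper opens to 87 mm and grips with 3 to 60 N. Pads are 19 mm wide; open, the fingers measure 117 mm over their backs; the gripper's body (75 mm by 190 mm) begins 51 mm behind the grasp point.
Start: joints at [88.384, 22.042, 0.453, 0, -68.411, -14.817], TCP at [0.177, 0.599, 0.223] pointing down, gripper open.
Joint ranges: [-179.83, 179.83], [-69.29, 118.12], [-61.27, 80.66], [-181.25, 117.63], [-171.15, -9.14], [-177.46, 177.46]. Speed limits (degrees/s): [159.86, 159.86, 180, 180, 180, 180].

### API

Orientations are given as a 3x3 rotation matrix whose columns are the frame's x, y, z axes.
In Python, from station import r, imaging gives the robot as it stands. The module is installed in compiled form; this text tells all that it offers.
- The arm moves only by the tool move_arm, never from a script. Its argument "motion" is one flat list of numbers, 7 for each row, row after row: the shift along the tool's x, y, z in units of 40 mm (1.0 is 40 mm), then the turn, a rotation vector about the tool's x, y, z in units of 5 degrees (1.0 is 5 degrees), then the gripper's target within -1 to 1 (shut at 1, half-way at 0, fully open at -1). In form: [dx, dy, dz, wx, wy, wz, gripper, dx, dy, dz, wx, wy, wz, gripper, ...]. A call has 1 to 20 rows; each row is the pose to reach, as a shift and turn from the pose measured when the call began, along the tool's axes at that moment; what a row does not reach only later rows make up. A row lasts 1/12 s, in which the tool goes at most 41.7 mm and 7.16 degrees, less where a joint would pass 70% of its speed; a pose out of reach is approached as far as the arm can. A call with a gripper value outside its range is refused whole. The fingers move at their own pace and stop on an object; the grip force is fixed at half the most. Time passes only in rows, so rows that repeat a pose let the fingers close. It gives the time, the measured TCP pose, the force and the opening at its end, in the units of the state.
- r.sense(): the state, without advancing time (a new reading comes with each control period).
- imaging.capture(name): name is "scene" or "top"; returns the picture (400x640x3 uint8, blue, green, red); there is no depth.
- imaging.camera_params(name): a dict with "intrinsics" (3x3 intrinsics, pixels), "world_from_camera" (4x4, takes a point from camera to world coordinates). Camera axes: x right, y down, z forward; pixel columns grow to the right and rows downward; lengths in m; the calibration is good to about 2 mm. A picture is of the moment at which its call begins. camera_params takes no time and is no camera call.
- r.finish_job(): hands the job in, once; it reports no verdict.
The state is a dict: "time_s": time; "joints": joint angles; "joint_velocities": joint speeds; "effort": joint torques, N m; "tcp_pos": TCP position; "ee_rot": TCP orientation; "wrist_force": force on the tool from outside, world axes, zero at the start; "moment": the same for the moment, N m; "gripper_width": opening from 0.0 (shut) to 1.0 (fully open).
Only numpy, scipy, OpenCV 4.12 (cv2) and the standard library are available. Lean on these libraries where they do the work, as an engineer would, in place of code of your own. Each camera call takes 0.05 s, during which the arm holds its last target.

## Working session

There is one attempt and no reset: what is moved stays moved. The work goes in short steps, Python scripts to look and compute and a tool call to move; the robot and the scene stay as the last step left them, time stands still between calls to the robot, and variables do not carry over. Pictures are saved under pics/ and viewed, and the job is handed in when it is done.

Besides the shell and the picture viewer there is one more tool, called after "Emit:" as name(argument=value, ...) on one line, values as JSON. move_arm: Moves the arm, as the interface text tells. Its arguments: {"type":"object","properties":{"motion":{"type":"array","items":{"type":"number"}}},"required":["motion"]}

```bash
mkdir -p pics; ls; python3 - <<'E'
from station import r, imaging
import cv2
for n in("scene","top"):
    cv2.imwrite(f"pics/{n}0.png",imaging.capture(n)); p=imaging.camera_params(n); print(n,p["intrinsics"],p["world_from_camera"])
print(r.sense())
E
```

```text
pics
scene [[493.50827591   0.         316.37298764]
 [  0.         493.50827591 197.08324032]
 [  0.           0.           1.        ]] [[-0.84865765 -0.3806591   0.36725855  0.09648582]
 [-0.52855601  0.58376062 -0.61632141  0.69067185]
 [ 0.02021728 -0.7171626  -0.69661257  0.77917876]
 [ 0.          0.          0.          1.        ]]
top [[400.64545004   0.         315.47990246]
 [  0.         400.64545004 197.17177629]
 [  0.           0.           1.        ]] [[-0.00594507 -0.99601006  0.08904272  0.38344085]
 [-0.9999569   0.00528631 -0.00763216  0.06672922]
 [ 0.007131   -0.08908426 -0.99599857  0.88512437]
 [ 0.          0.          0.          1.        ]]
{'time_s': 0.1, 'joints': array([ 8.83849627e+01,  2.20869281e+01,  3.87386929e-01, -2.53857273e-02,
       -6.84119341e+01, -1.48173832e+01]), 'joint_velocities': array([-0.00892736, -0.15051934,  0.11957323,  0.10814473, -0.04386327,
        0.04153692]), 'effort': array([-1.42274331e-06, -3.91690028e+01,  1.87935072e+01,  4.23193127e+00,
        1.34710918e-02, -7.10240511e-05]), 'tcp_pos': array([0.17662487, 0.59895655, 0.22156128]), 'ee_rot': array([[ 9.59107842e-01, -2.83040510e-01, -4.66655364e-04],
       [-2.83040877e-01, -9.59105899e-01, -1.93319210e-03],
       [ 9.95997647e-05,  1.98622224e-03, -9.99998022e-01]]), 'wrist_force': array([ 0.79940616,  0.34893265, -0.12697777]), 'moment': array([-0.05838423, -0.00191913, -0.00240678]), 'gripper_width': 1.0032867822124774}
```

View pics/scene0.png

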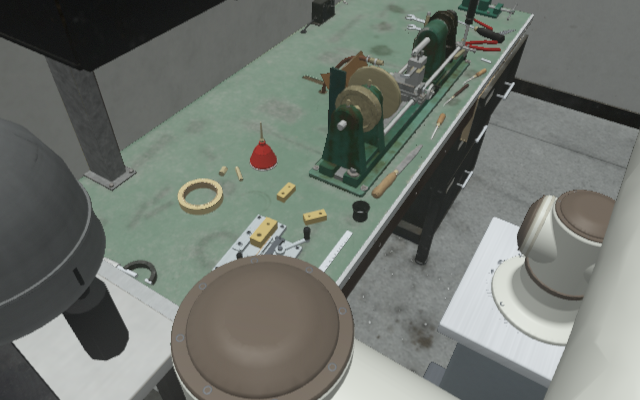

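View pics/top0.png

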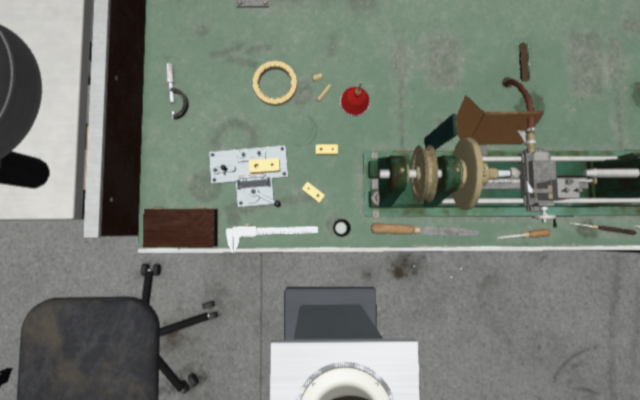

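The brass blank in the jig is at top (264,165). The smaller look-alike bars are at (327,149) and (314,192), loose on the bench. Only the one at (264,165) lies in the channel, and it looks the largest. I'll enlarge it to confirm.

```bash
python3 - <<'E'
import cv2
a=cv2.imread("pics/top0.png")[135:217,195:345]
cv2.imwrite("pics/topc.png",cv2.resize(a,None,fx=5.3,fy=5.3,interpolation=cv2.INTER_CUBIC))
a=cv2.imread("pics/scene0.png")[165:285,205:365]
cv2.imwrite("pics/scenec.png",cv2.resize(a,None,fx=5,fy=5,interpolation=cv2.INTER_CUBIC))
E
```

```text
(no output)
```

View pics/topc.png

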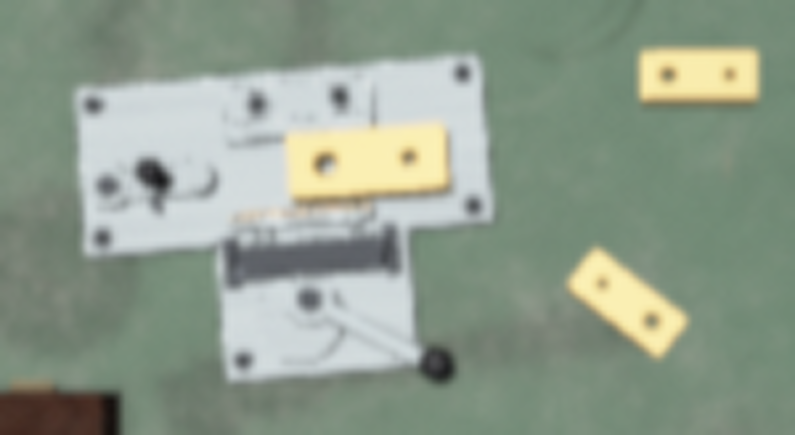

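View pics/scenec.png

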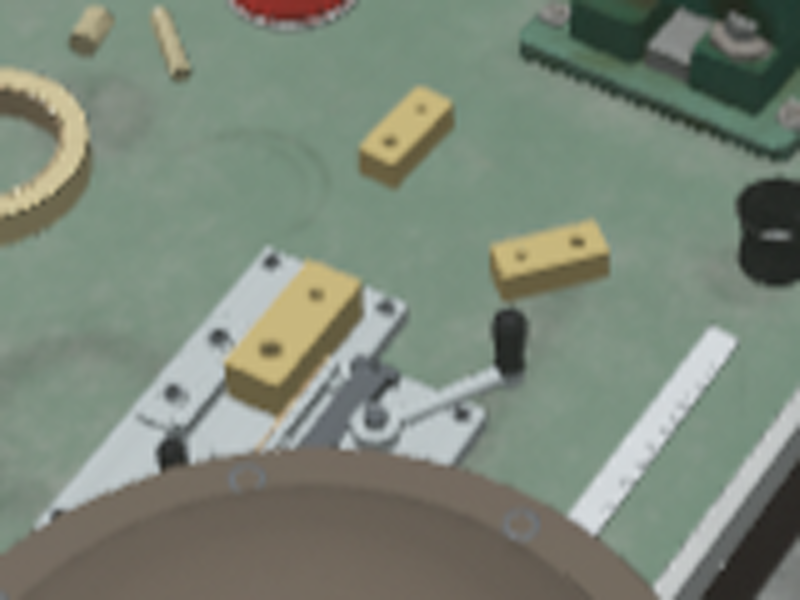

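```bash
cat > h.py <<'E'
import numpy as np, cv2
from station import r, imaging
def ray(n,uv,z):
    p=imaging.camera_params(n);K=p["intrinsics"];T=p["world_from_camera"]
    d=T[:3,:3]@np.linalg.inv(K)@np.array([uv[0],uv[1],1.]);o=T[:3,3]
    return (o+d*(z-o[2])/d[2])[:2]
def proj(n,P):
    p=imaging.camera_params(n);T=np.linalg.inv(p["world_from_camera"]);q=p["intrinsics"]@(T[:3,:3]@np.array(P)+T[:3,3]);return q[:2]/q[2]
def rigid(L,W):
    L=np.array(L);W=np.array(W);l0=L.mean(0);w0=W.mean(0)
    A=L-l0;B=W-w0
    th=np.arctan2((A[:,0]*B[:,1]-A[:,1]*B[:,0]).sum(),(A*B).sum())
    R=np.array([[np.cos(th),-np.sin(th)],[np.sin(th),np.cos(th)]]);return th,R,w0-R@l0
E
python3 - <<'E'
from h import *
img=cv2.imread("pics/top0.png");g=cv2.cvtColor(img,cv2.COLOR_BGR2GRAY)
c=lambda x,y:(195+(x+.5)/5.3-.5,135+(y+.5)/5.3-.5)
C=[c(78,90),c(480,57),c(86,255),c(491,220),c(228,381),c(414,367)]
L=np.array([(44,94),(44,-76),(-27,94),(-27,-76),(-84,40),(-84,-40)])/1000
q=np.array(C,np.float32).reshape(-1,1,2)
s=cv2.cornerSubPix(g,q.copy(),(3,3),(-1,-1),(3,50,.01)).reshape(-1,2)
for U in(np.array(C),s):
    W=np.array([ray("top",u,.012) for u in U]);th,R,t=rigid(L,W)
    print(np.degrees(th),t,((W-t)@R-L)*1000)
for nm,u,z in[("pivot",c(310,299),.031),("leverknobtop",c(438,365),.061),("stopknobtop",c(150,172),.049),("stoppivot",c(108,185),.024)]:
    print(nm,((ray("top",u,z)-t)@R)*1000)
hsv=cv2.cvtColor(img,cv2.COLOR_BGR2HSV);m=cv2.inRange(hsv,(15,60,190),(35,255,255))
for k in cv2.findContours(m,0,1)[0]:
    a=cv2.contourArea(k)
    if a>80:
        b=cv2.boxPoints(cv2.minAreaRect(k)); 
        if 240<b[:,0].mean()<340 and b[:,1].mean()>140:
            W=np.array([ray("top",u,.034) for u in b]); print(a,((W-t)@R*1000).round(1).tolist(), ((W-t)@R*1000).mean(0))
            print(np.linalg.norm(W[0]-W[1]),np.linalg.norm(W[1]-W[2]))
E
```

```text
4.445155650370835 [0.52822185 0.19817524] [[-1.18461824 -1.53253937]
 [-0.96335866  0.69808091]
 [ 0.46459578 -0.67478642]
 [ 1.2245287   1.42113203]
 [ 0.52020184 -1.64094467]
 [-0.06134943  1.72905752]]
5.289787441807615 [0.5290695  0.19874551] [[-0.47824519 -3.39790986]
 [-1.82419475  5.7577079 ]
 [ 0.98310705 -1.77423463]
 [-0.76865697  1.31951814]
 [ 1.43926445 -2.12226236]
 [ 0.64872539  0.21718082]]
pivot [-55.54465271   0.06993466]
leverknobtop [-89.66845137 -51.3859519 ]
stopknobtop [-0.94332884 56.50966905]
stoppivot [3.17704939e-02 7.92129700e+01]
190.5 [[-60.5, -102.7], [-45.5, -116.7], [-78.6, -151.8], [-93.6, -137.8]] [ -69.55722108 -127.26347363]
0.02053928544544725 0.04830807800304542
305.0 [[11.2, 3.1], [10.0, -60.8], [-15.9, -60.4], [-14.6, 3.3]] [ -2.32243561 -28.71288164]
0.06385311647511202 0.025835106501502236
186.5 [[32.6, -144.0], [28.2, -189.1], [8.6, -187.1], [12.9, -142.0]] [  20.56357179 -165.53826572]
0.04534863289626982 0.01970669663683538
```

```bash
cat >> h.py <<'E'
th=np.radians(4.4);Rj=np.array([[np.cos(th),-np.sin(th)],[np.sin(th),np.cos(th)]])
tj=np.array([.5282,.1982])
def J(w): return (np.asarray(w)-tj)@Rj*1000
def Wd(j): return Rj@(np.asarray(j)/1000)+tj
E
python3 - <<'E'
from h import *
img=cv2.imread("pics/top0.png")
c=lambda x,y:(195+(x+.5)/5.3-.5,135+(y+.5)/5.3-.5)
for nm,u,z in[("pivot",c(310,299),.031),("leverknobtop",c(438,365),.061),("stopknobtop",c(150,172),.049),("stoppivot",c(108,185),.024),("fencefacetop",c(255,142),.022),("fencefacetop",c(255,142),.012),("jawfronttop",c(250,213),.022)]:
    print(nm,J(ray("top",u,z)))
hsv=cv2.cvtColor(img,cv2.COLOR_BGR2HSV);m=cv2.inRange(hsv,(15,60,190),(35,255,255))[150:190,240:290]
k=max(cv2.findContours(m,0,1,offset=(240,150))[0],key=cv2.contourArea)
print([J(ray("top",u,.034)).round(1).tolist() for u in cv2.boxPoints(cv2.minAreaRect(k))])
# scene view checks
s=lambda x,y:(205+(x+.5)/5-.5,165+(y+.5)/5-.5)
for nm,u,z in[("pivot",s(376,418),.031),("knobtop",s(510,318),.061),("stopknobtop",s(172,440),.049),("bedTR",s(269,248),.012),("bedBR",s(408,303),.012),("legBR",s(487,410),.012)]:
    print(nm,J(ray("scene",u,z)))
for n,f in(("top",8),):
    cv2.imwrite("pics/fz.png",cv2.resize(img[148:205,205:290],None,fx=9,fy=9,interpolation=cv2.INTER_CUBIC))
E
```

```text
pivot [-54.6302552   -0.31543871]
leverknobtop [-87.95087567 -52.29503228]
stopknobtop [-0.91197343 56.96539918]
stoppivot [-0.28955343 79.68110488]
fencefacetop [12.9732852  18.97832408]
fencefacetop [14.91265925 20.58824096]
jawfronttop [-16.23248877  22.9755086 ]
[[12.1, 3.7], [11.8, -60.1], [-14.0, -60.2], [-13.8, 3.5]]
pivot [-53.69847134  -3.90798487]
knobtop [-87.53366488 -51.57106148]
stopknobtop [ 0.52005568 54.94630306]
bedTR [ 43.40637117 -77.0241883 ]
bedBR [-24.98104537 -77.81456418]
legBR [-82.33138047 -42.29560813]
```

View pics/fz.png

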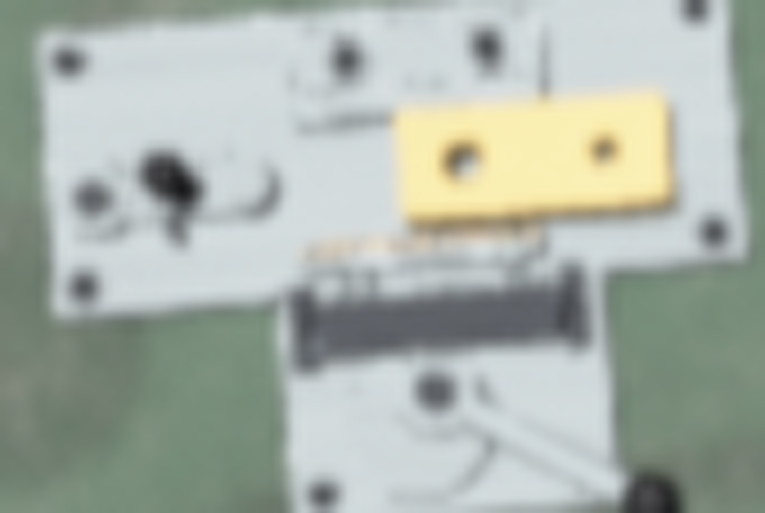

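```bash
cat >> h.py <<'E'
def plan(xy,z,yaw_y,cur=None):
    """rows numbers to reach TCP world xy,z with tool y axis at world angle yaw_y(deg), tool down"""
    s=r.sense();R=s["ee_rot"];p=s["tcp_pos"]
    a=np.radians(yaw_y);y=np.array([np.cos(a),np.sin(a),0]);zz=np.array([0,0,-1.]);T=np.c_[np.cross(y,zz),y,zz]
    d=R.T@(np.array([*xy,z])-p)/.04
    w=np.degrees(cv2.Rodrigues(R.T@T)[0].ravel())/5
    return np.r_[d,w].round(3).tolist()
def st():
    s=r.sense();f=s["wrist_force"];R=s["ee_rot"]
    print("t",round(s["time_s"],2),"J",J(s["tcp_pos"][:2]).round(1),"z",(s["tcp_pos"][2]*1e3).round(1),"Fj",(Rj.T@f[:2]).round(1),f[2].round(1),"w",round(s["gripper_width"]*87,1),"yaw",np.degrees(np.arctan2(R[1,1],R[0,1])).round(1),"j",s["joints"].round(0))
E
python3 - <<'E'
from h import *
print(ray("scene",(110,180),0)); 
for z in (.2,.02):print(plan(Wd((-1,-98)),z,-85.6))
E
```

```text
[0.93875726 0.21474018]
[12.114, 9.419, 0.559, 0.023, 0.003, -4.168]
[12.114, 9.41, 5.059, 0.023, 0.003, -4.168]
```

Emit:
move_arm(motion=[4,3.1,0.2,0,0,-1.4,1,8,6.2,0.4,0,0,-2.8,1,12.11,9.42,0.56,0.02,0,-4.17,1,12.11,9.42,0.56,0.02,0,-4.17,1,12.11,9.42,0.56,0.02,0,-4.17,1,12.11,9.42,0.56,0.02,0,-4.17,1,12.11,9.42,0.56,0.02,0,-4.17,1,12.11,9.42,0.56,0.02,0,-4.17,1,12.11,9.42,0.56,0.02,0,-4.17,1,12.11,9.42,0.56,0.02,0,-4.17,1,12.11,9.42,0.56,0.02,0,-4.17,1,12.11,9.42,0.56,0.02,0,-4.17,1,12.11,9.42,0.56,0.02,0,-4.17,1,12.11,9.42,0.56,0.02,0,-4.17,1,12.11,9.42,0.56,0.02,0,-4.17,1,12.11,9.42,0.56,0.02,0,-4.17,1,12.11,9.42,0.56,0.02,0,-4.17,1,12.11,9.42,0.56,0.02,0,-4.17,1,12.11,9.42,0.56,0.02,0,-4.17,1,12.11,9.42,0.56,0.02,0,-4.17,1])

```text
time_s: 1.77
tcp_pos: [0.534, 0.1015, 0.2001]
ee_rot: [[0.997, 0.079, -0.0], [0.079, -0.997, 0.0], [-0.0, -0.0, -1.0]]
wrist_force: [0.3, 0.0, 0.9]
gripper_width: 0.003
```

```bash
python3 - <<'E'
from h import *
st();print(plan(Wd((-1,-98)),.02,-85.6))
for n in("scene","top"): cv2.imwrite(f"pics/{n}1.png",imaging.capture(n))
a=cv2.imread("pics/top1.png")[110:230,190:380];b=cv2.imread("pics/scene1.png")[150:300,190:400]
cv2.imwrite("pics/c1.png",np.vstack([cv2.resize(a,(480,300)),cv2.resize(b,(480,300))]))
E
```

```text
t 1.77 J [ -1.6 -96.9] z 200.1 Fj [ 0.3 -0. ] 0.9 w 0.3 yaw -85.5 j [ 28.  15. -13.  -0. -62.  67.]
[0.016, 0.028, 4.503, -0.0, 0.001, 0.025]
```

View pics/c1.png

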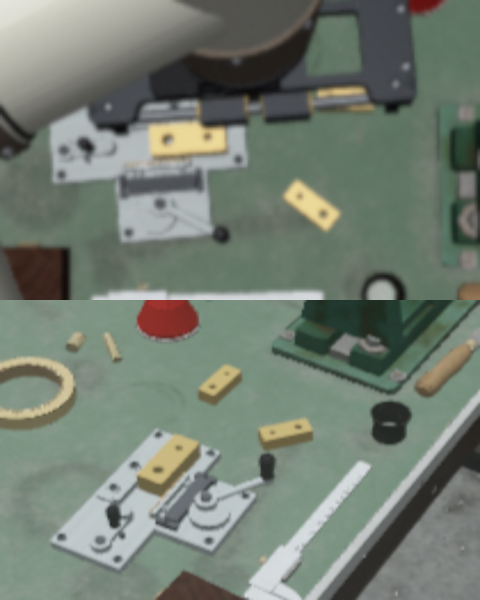

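View pics/scene1.png

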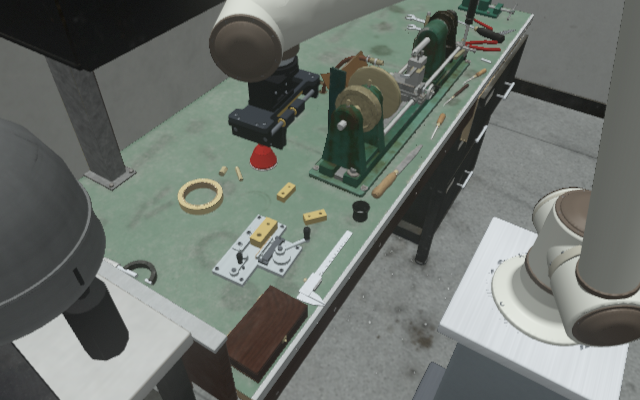

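```bash
python3 - <<'E'
from h import *
print(proj("scene",r.sense()["tcp_pos"]),proj("top",r.sense()["tcp_pos"]))
img=cv2.imread("pics/scene1.png")
cv2.imwrite("pics/s1z.png",cv2.resize(img[205:290,210:325],None,fx=6.9,fy=6.9,interpolation=cv2.INTER_CUBIC))
E
```

```text
[278.23658364 146.32348962] [292.17811524 145.9515136 ]
```

View pics/s1z.png

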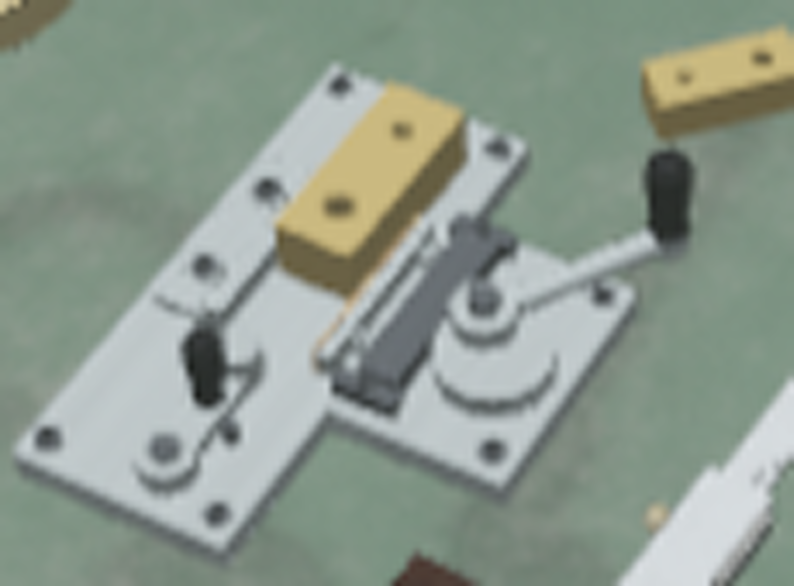

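```bash
python3 - <<'E'
from h import *
s=lambda x,y:(210+(x+.5)/6.9-.5,205+(y+.5)/6.9-.5)
L=np.array([(44,-76),(-27,-76),(44,94),(-27,94),(-84,-40),(-84,40)])/1000
W=np.array([ray("scene",s(*u),.012) for u in[(336,66),(526,150),(15,447),(222,548),(634,288),(505,485)]])
th2,R,t=rigid(L,W);print(np.degrees(th2),t,(((W-t)@R-L)*1e3).round(1).tolist())
Jf=lambda w:((w-t)@R*1e3).round(1)
for nm,u,z in[("pivot",s(484,298),.031),("knobtop",s(669,160),.061),("stopknobtop",s(203,333),.049),("blank+y end corners",s(278,232),.034),("",s(348,262),.034),("blank-y",s(390,82),.034),("",s(466,115),.034),("fencetopline",s(215,316),.022),("fencebase",s(222,322),.012),("jawtop",s(318,358),.022)]:print(nm,Jf(ray("scene",u,z)))
E
```

```text
4.7579154934223675 [0.52896189 0.19668818] [[-1.4, 0.3], [0.1, 3.1], [-0.9, -1.9], [0.3, -0.2], [2.1, -0.4], [-0.2, -0.8]]
pivot [-53.6  -2.9]
knobtop [-87.8 -50.4]
stopknobtop [-0.1 57. ]
blank+y end corners [9.7 5.8]
 [-14.   6.]
blank-y [ 12.4 -60.4]
 [-14.6 -59.5]
fencetopline [14.8 32.7]
fencebase [17.1 27.1]
jawtop [-19.3  31.9]
```

Emit:
move_arm(motion=[0,0,1.1,0,0,0,1,0,0,2.2,0,0,0,1,0,0,3.3,0,0,0,1,0,0.03,4.2,0,0,0,1,0,0.03,4.5,0,0,0,1,0,0.03,4.5,0,0,0,1])

```text
time_s: 2.37
tcp_pos: [0.531, 0.0995, 0.0162]
ee_rot: [[0.997, 0.079, -0.008], [0.079, -0.997, -0.004], [-0.009, 0.003, -1.0]]
wrist_force: [-0.3, 0.7, 1.1]
gripper_width: 0.004
```

```bash
python3 - <<'E'
from h import *
st();print(plan(Wd((-1,-50)),.02,-85.6))
E
```

```text
t 2.37 J [ -4.8 -98.6] z 16.2 Fj [-0.3  0.8] 1.1 w 0.3 yaw -85.5 j [ 28.  28. -25.  -0. -38.  67.]
[0.096, -1.216, -0.1, 0.036, 0.1, 0.029]
```

Emit:
move_arm(motion=[0.1,-0.15,-0.1,0,0.1,0,1,0.1,-0.3,-0.1,0,0.1,0,1,0.1,-0.45,-0.1,0,0.1,0,1,0.1,-0.6,-0.1,0,0.1,0,1,0.1,-0.7,-0.1,0,0.1,0,1,0.1,-0.8,-0.1,0,0.1,0,1,0.1,-0.9,-0.1,0,0.1,0,1,0.1,-1.0,-0.1,0,0.1,0,1,0.1,-1.1,-0.1,0,0.1,0,1,0.1,-1.15,-0.1,0,0.1,0,1,0.1,-1.15,-0.1,0,0.1,0,1])

```text
time_s: 3.28
tcp_pos: [0.5313, 0.146, 0.0199]
ee_rot: [[0.997, 0.079, 0.0], [0.079, -0.997, -0.003], [-0.0, 0.003, -1.0]]
wrist_force: [0.6, -2.9, 2.3]
gripper_width: 0.008
```

```bash
sed -i 's/th=np.radians(4.4)/th=np.radians(4.55)/; s/tj=np.array.*/tj=np.array([.5286,.1975])/' h.py; python3 - <<'E'
from h import *
st()
for n in("scene","top"): cv2.imwrite(f"pics/{n}2.png",imaging.capture(n))
img=cv2.imread("pics/scene2.png")
cv2.imwrite("pics/s2z.png",cv2.resize(img[205:290,210:325],None,fx=6.9,fy=6.9,interpolation=cv2.INTER_CUBIC))
E
```

```text
t 3.28 J [ -1.4 -51.6] z 19.9 Fj [ 0.4 -2.9] 2.3 w 0.7 yaw -85.4 j [ 32.  28. -24.   0. -38.  62.]
```

View pics/s2z.png

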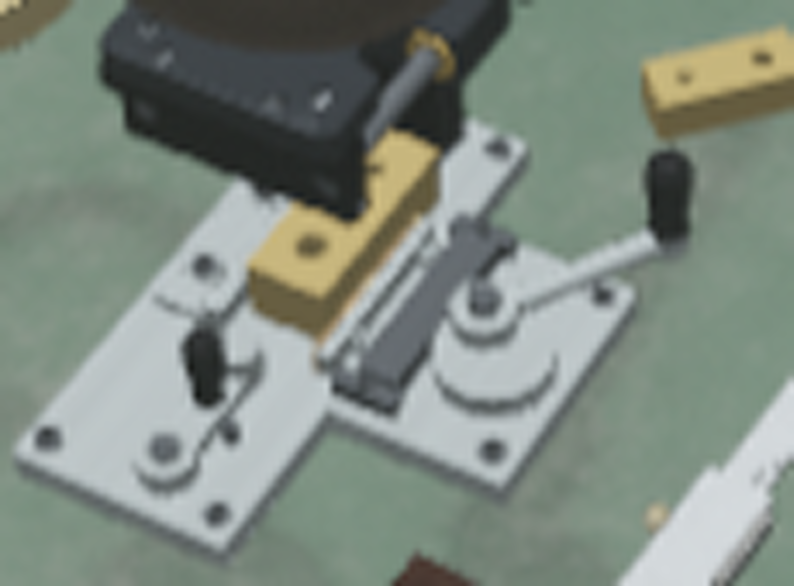

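```bash
python3 - <<'E'
from h import *
s=lambda x,y:(210+(x+.5)/6.9-.5,205+(y+.5)/6.9-.5)
for u in[(250,269),(322,300)]:print(J(ray("scene",s(*u),.034)))
E
```

```text
[ 9.4067311  20.56817274]
[-14.77640449  20.56136536]
```

Emit:
move_arm(motion=[0,-0.08,0,0,0,0,1,0,-0.16,0,0,0,0,1,0,-0.22,0,0,0,0,1,0,-0.28,0,0,0,0,1,0,-0.32,0,0,0,0,1,0,-0.34,0,0,0,0,1,0,-0.34,0,0,0,0,1])

```text
time_s: 3.97
tcp_pos: [0.5301, 0.1599, 0.0196]
ee_rot: [[0.997, 0.079, 0.0], [0.079, -0.997, -0.002], [-0.0, 0.002, -1.0]]
wrist_force: [-0.3, -1.3, 1.8]
gripper_width: 0.008
```

```bash
python3 - <<'E'
from h import *
st()
E
```

```text
t 3.97 J [ -1.4 -37.6] z 19.6 Fj [-0.4 -1.2] 1.8 w 0.7 yaw -85.5 j [ 34.  28. -23.   0. -38.  61.]
```

Emit:
move_arm(motion=[0,-0.02,0,0,0,0,1,0,-0.03,0,0,0,0,1,0,-0.03,0,0,0,0,1])

```text
time_s: 4.22
tcp_pos: [0.53, 0.1611, 0.0196]
ee_rot: [[0.997, 0.079, 0.0], [0.079, -0.997, -0.002], [-0.0, 0.002, -1.0]]
wrist_force: [-0.4, -2.5, 2.0]
gripper_width: 0.006
```

```bash
python3 - <<'E'
from h import *
st()
E
```

```text
t 4.22 J [ -1.5 -36.4] z 19.6 Fj [-0.6 -2.4] 2.0 w 0.5 yaw -85.4 j [ 34.  28. -23.   0. -38.  61.]
```

Emit:
move_arm(motion=[0,-0.02,0,0,0,0,1,0,-0.025,0,0,0,0,1,0,-0.025,0,0,0,0,1])

```text
time_s: 4.47
tcp_pos: [0.5299, 0.1613, 0.0196]
ee_rot: [[0.997, 0.079, -0.0], [0.079, -0.997, -0.004], [-0.001, 0.004, -1.0]]
wrist_force: [1.8, -6.4, 3.1]
gripper_width: 0.005
```

```bash
python3 - <<'E'
from h import *
st()
for n in("scene","top"): cv2.imwrite(f"pics/{n}3.png",imaging.capture(n))
img=cv2.imread("pics/scene3.png")
cv2.imwrite("pics/s3z.png",cv2.resize(img[205:290,210:325],None,fx=6.9,fy=6.9,interpolation=cv2.INTER_CUBIC))
E
```

```text
t 4.47 J [ -1.6 -36.2] z 19.6 Fj [ 1.3 -6.5] 3.1 w 0.4 yaw -85.5 j [ 34.  28. -23.   0. -38.  61.]
```

View pics/s3z.png

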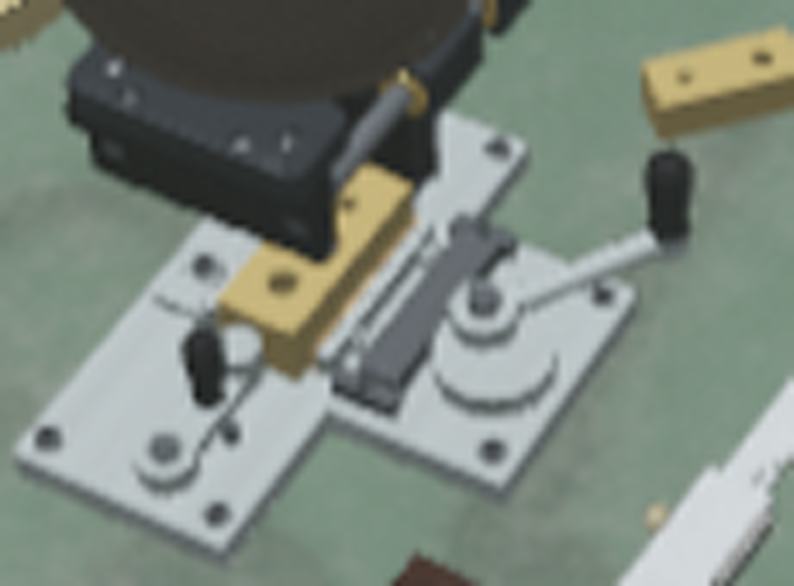

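Emit:
move_arm(motion=[0,0.3,0,0,0,0,1,0,0.5,-0.3,0,0,0,1,0,0.5,-1.2,0,0,0,1,0,0.5,-2.2,0,0,0,1,0,0.5,-2.5,0,0,0,0,0,0.5,-2.5,0,0,0,0])

```text
time_s: 5.07
tcp_pos: [0.5343, 0.1432, 0.1239]
ee_rot: [[0.997, 0.079, 0.009], [0.079, -0.997, 0.002], [0.009, -0.001, -1.0]]
wrist_force: [0.2, -0.0, -0.5]
gripper_width: 0.085
```

```bash
python3 - <<'E'
from h import *
st()
c=lambda x,y:(195+(x+.5)/5.3-.5,135+(y+.5)/5.3-.5)
s=lambda x,y:(210+(x+.5)/6.9-.5,205+(y+.5)/6.9-.5)
print(J(ray("top",c(438,365),.061)),J(ray("scene",s(669,160),.061)),J(ray("top",c(310,299),.031)),J(ray("scene",s(484,298),.031)))
k=np.array([-55.24,0])+60*np.array([np.cos(np.radians(238)),np.sin(np.radians(238))]);print(k)
for z in(.1,.037):print(plan(Wd(k),z,152.6-180))
E
```

```text
t 5.07 J [  1.4 -54.6] z 123.9 Fj [ 0.2 -0.1] -0.5 w 7.4 yaw -85.5 j [ 32.  20. -18.   0. -51.  63.]
[-88.43069125 -51.33507293] [-87.34070087 -51.56944903] [-54.97410287   0.55710944] [-53.34260439  -3.92635544]
[-87.03515585 -50.88288577]
[-2.216, -0.092, 0.579, 0.036, -0.102, -11.61]
[-2.23, -0.09, 2.154, 0.036, -0.102, -11.61]
```

Emit:
move_arm(motion=[-0.7,-0.03,0.2,0,0,-1.4,0,-1.4,-0.06,0.4,0,-0.1,-2.8,0,-2.2,-0.09,0.5,0.04,-0.1,-4.2,0,-2.22,-0.09,0.58,0.04,-0.1,-5.6,0,-2.22,-0.09,0.58,0.04,-0.1,-7,0,-2.22,-0.09,0.58,0.04,-0.1,-8.4,0,-2.22,-0.09,0.58,0.04,-0.1,-9.8,0,-2.22,-0.09,0.58,0.04,-0.1,-11.2,0,-2.22,-0.09,0.58,0.04,-0.1,-11.6,0,-2.22,-0.09,0.58,0.04,-0.1,-11.6,0,-2.22,-0.09,0.58,0.04,-0.1,-11.6,0])

```text
time_s: 5.98
tcp_pos: [0.4452, 0.1396, 0.0991]
ee_rot: [[0.462, 0.887, -0.001], [0.887, -0.462, 0.0], [-0.0, -0.001, -1.0]]
wrist_force: [0.6, -0.4, -0.4]
gripper_width: 0.5
```

```bash
python3 - <<'E'
from h import *
st()
print(plan(Wd((-87.5,-51.2)),.037,-27.4))
for n in("scene","top"): cv2.imwrite(f"pics/{n}4.png",imaging.capture(n))
img=cv2.imread("pics/scene4.png")
a=cv2.resize(img[195:290,210:325],None,fx=4,fy=4,interpolation=cv2.INTER_CUBIC)
cv2.imwrite("pics/s4z.png",a)
E
```

```text
t 5.98 J [-87.7 -51.1] z 99.1 Fj [ 0.6 -0.4] -0.4 w 43.5 yaw -27.5 j [ 37.  15. -31.  -0. -44. 115.]
[0.001, 0.007, 1.552, -0.014, 0.005, -0.028]
```

View pics/s4z.png

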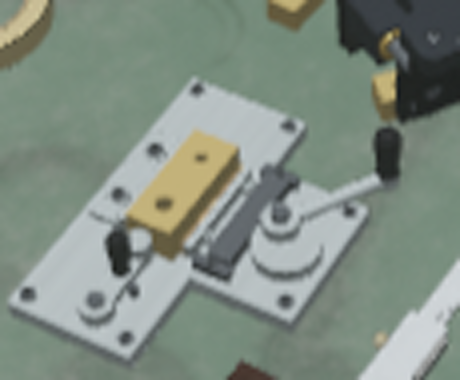

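Blank stands with its end at the stop button (about (140,240) in the crop) and the gripper is above the lever knob. Next I lower it over the knob and grip.

Emit:
move_arm(motion=[0,0,0.6,0,0,0,0,0,0,1.2,0,0,0,0,0,0,1.55,0,0,0,0,0,0,1.55,0,0,0,0,0,0,1.55,0,0,0,0])

```text
time_s: 6.5
tcp_pos: [0.4452, 0.1394, 0.037]
ee_rot: [[0.462, 0.887, -0.002], [0.887, -0.462, -0.001], [-0.002, -0.001, -1.0]]
wrist_force: [0.5, -0.1, -0.4]
gripper_width: 0.503
```

```bash
python3 - <<'E'
from h import *
st()
img=imaging.capture("scene");cv2.imwrite("pics/s5z.png",cv2.resize(img[185:290,210:345],None,fx=5,fy=5,interpolation=cv2.INTER_CUBIC))
E
```

```text
t 6.5 J [-87.7 -51.3] z 37.0 Fj [ 0.5 -0.2] -0.4 w 43.8 yaw -27.5 j [ 37.  21. -35.  -0. -35. 115.]
```

View pics/s5z.png

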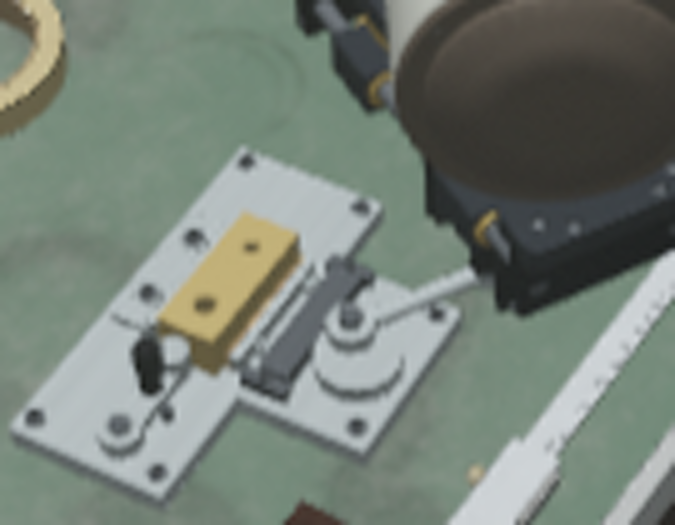

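Emit:
move_arm(motion=[0,0,0,0,0,0,0.6,0,0,0,0,0,0,1,0,0,0,0,0,0,1,0,0,0,0,0,0,1,0,0,0,0,0,0,1,0,0,0,0,0,0,1])

```text
time_s: 7.05
tcp_pos: [0.4457, 0.14, 0.038]
ee_rot: [[0.462, 0.887, -0.0], [0.887, -0.462, 0.001], [0.001, -0.001, -1.0]]
wrist_force: [-1.6, 1.7, 3.9]
gripper_width: 0.14
```

```bash
cat >>h.py <<'E'
def arc(ths,th_ref):
    """knob at lever angles; tool y tangential; rows"""
    for t in ths:
        ph=np.radians(240)-t;k=np.array([-55.24,0])+60*np.array([np.cos(ph),np.sin(ph)])
        print(round(t,2),k.round(1),plan(Wd(k),.037,np.degrees(ph-th_ref)+4.55))
E
python3 - <<'E'
from h import *
st();arc([.1,.2,.3,.4,.5,.6],np.radians(270))
E
```

```text
t 7.05 J [-87.2 -50.7] z 38.0 Fj [-1.5  1.8] 3.9 w 12.1 yaw -27.5 j [ 37.  20. -35.  -0. -35. 115.]
0.1 [-90.3 -48.7] [0.001, -0.093, 0.026, -0.007, -0.007, 0.729]
0.2 [-95. -45.] [0.018, -0.242, 0.026, -0.007, -0.006, 1.875]
0.3 [-99.3 -40.8] [0.05, -0.388, 0.026, -0.007, -0.006, 3.021]
0.4 [-103.1  -36.2] [0.096, -0.531, 0.026, -0.008, -0.006, 4.167]
0.5 [-106.5  -31.2] [0.156, -0.668, 0.026, -0.008, -0.005, 5.313]
0.6 [-109.3  -25.9] [0.23, -0.799, 0.026, -0.008, -0.005, 6.459]
```

Emit:
move_arm(motion=[0,-0.09,0,0,0,0.7,1,0.01,-0.17,0,0,0,1.3,1,0.02,-0.24,0,0,0,1.9,1,0.03,-0.31,0,0,0,2.4,1,0.05,-0.39,0,0,0,3.0,1,0.07,-0.46,0,0,0,3.6,1,0.1,-0.53,0,0,0,4.2,1,0.13,-0.6,0,0,0,4.7,1,0.16,-0.67,0,0,0,5.3,1,0.16,-0.67,0,0,0,5.3,1])

```text
time_s: 7.88
tcp_pos: [0.425, 0.158, 0.0381]
ee_rot: [[0.81, 0.587, -0.0], [0.587, -0.81, 0.0], [0.0, -0.0, -1.0]]
wrist_force: [1.4, -0.5, 0.2]
gripper_width: 0.137
```

```bash
cat >>h.py <<'E'
def lev():
    s=r.sense();k=J(s["tcp_pos"][:2])-[-55.24,0];ph=np.arctan2(k[1],k[0])%(2*np.pi);f=Rj.T@s["wrist_force"][:2];u=k/np.hypot(*k)
    print("lever",round(np.radians(240)-ph,3),"rad",np.hypot(*k).round(1),"Ftan(cw)",(f@[u[1],-u[0]]).round(1),"Frad",(f@u).round(1))
def shot(tag):
    for n in("scene","top"): cv2.imwrite(f"pics/{n}{tag}.png",imaging.capture(n))
    a=cv2.imread(f"pics/scene{tag}.png")[200:290,210:325];b=cv2.imread(f"pics/top{tag}.png")[140:215,200:300]
    cv2.imwrite(f"pics/z{tag}.png",np.vstack([cv2.resize(a,None,fx=4,fy=4,interpolation=2),cv2.resize(b,(460,345),interpolation=2)[:240]]) )
E
python3 - <<'E'
from h import *
st();lev();shot(6);arc([.5,.6,.7,.8,.9,1.0],np.radians(270))
E
```

```text
t 7.88 J [-106.4  -31.2] z 38.1 Fj [ 1.4 -0.6] 0.2 w 11.9 yaw -54.0 j [ 41.  19. -36.  -0. -34.  85.]
lever 0.5 rad 59.9 Ftan(cw) -1.3 Frad -0.9
0.5 [-106.5  -31.2] [-0.002, 0.001, 0.027, -0.008, -0.002, 0.031]
0.6 [-109.3  -25.9] [0.006, -0.149, 0.027, -0.008, -0.002, 1.177]
0.7 [-111.7  -20.4] [0.029, -0.297, 0.027, -0.008, -0.001, 2.322]
0.8 [-113.4  -14.7] [0.067, -0.442, 0.027, -0.008, -0.001, 3.468]
0.9 [-114.6   -8.8] [0.118, -0.583, 0.027, -0.008, -0.001, 4.614]
1.0 [-115.2   -2.8] [0.184, -0.718, 0.027, -0.008, -0.0, 5.76]
```

View pics/z6.png

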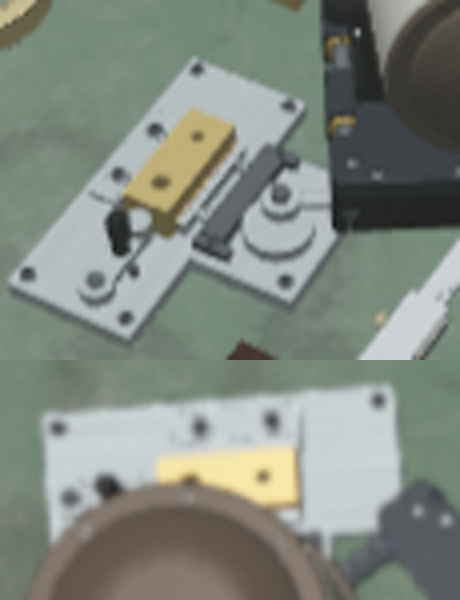

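```bash
cat >>h.py <<'E'
def blank(img):
    hsv=cv2.cvtColor(img,cv2.COLOR_BGR2HSV);m=cv2.inRange(hsv,(15,80,165),(35,255,255))
    ks=[k for k in cv2.findContours(m,0,1)[0] if cv2.contourArea(k)>60]
    best=None
    for k in ks:
        M=cv2.moments(k);c=(M["m10"]/M["m00"],M["m01"]/M["m00"]);p=J(ray("scene",c,.034))
        if abs(p[0])<15 and -45<p[1]<20:
            b=np.array([J(ray("scene",u,.034)) for u in k[:,0].astype(float)]).astype(np.float32)
            (rc,sz,an)=cv2.minAreaRect(b);print("blank cen",p.round(2),"A",cv2.contourArea(k),"rect",np.round(rc,2),np.round(sz,1),round(an,1))
E
python3 - <<'E'
from h import *
for i in(1,4,6):blank(cv2.imread(f"pics/scene{i}.png"))
E
```

```text
blank cen [ -0.78 -27.77] A 249.5 rect [ -0.76 -28.83] [62.9 24.1] 89.6
blank cen [-1.87  4.34] A 265.5 rect [-1.69  3.42] [62.  24.7] 89.8
blank cen [0.2  4.51] A 266.5 rect [0.29 3.49] [24.8 61.9] 0.4
```

Emit:
move_arm(motion=[0,-0.05,0,0,0,0.4,1,0.01,-0.1,0,0,0,0.8,1,0.01,-0.15,0,0,0,1.2,1,0.01,-0.15,0,0,0,1.2,1])

```text
time_s: 8.32
tcp_pos: [0.4218, 0.1629, 0.0381]
ee_rot: [[0.865, 0.501, -0.0], [0.501, -0.865, 0.0], [-0.0, -0.0, -1.0]]
wrist_force: [0.8, -2.6, 0.4]
gripper_width: 0.132
```

```bash
python3 - <<'E'
from h import *
lev();shot(7);blank(cv2.imread("pics/scene7.png"))
E
```

```text
lever 0.598 rad 60.0 Ftan(cw) -2.7 Frad 0.6
blank cen [0.92 4.54] A 263.0 rect [1.46 3.5 ] [62.1 25.4] 89.9
```

Emit:
move_arm(motion=[0,-0.05,0,0,0,0.4,1,0.01,-0.1,0,0,0,0.8,1,0.01,-0.15,0,0,0,1.2,1,0.01,-0.15,0,0,0,1.2,1])

```text
time_s: 8.75
tcp_pos: [0.419, 0.1681, 0.0381]
ee_rot: [[0.912, 0.41, -0.001], [0.41, -0.912, 0.0], [-0.001, -0.0, -1.0]]
wrist_force: [0.5, -2.3, -0.4]
gripper_width: 0.138
```

```bash
python3 - <<'E'
from h import *
lev();shot(8);blank(cv2.imread("pics/scene8.png"))
E
```

```text
lever 0.696 rad 60.0 Ftan(cw) -2.3 Frad 0.5
blank cen [1.4  4.31] A 267.0 rect [1.69 3.5 ] [25.3 62. ] 0.2
```

Emit:
move_arm(motion=[0,-0.05,0,0,0,0.4,1,0.01,-0.1,0,0,0,0.8,1,0.01,-0.15,0,0,0,1.2,1,0.01,-0.15,0,0,0,1.2,1])

```text
time_s: 9.18
tcp_pos: [0.4167, 0.1736, 0.0381]
ee_rot: [[0.95, 0.313, -0.001], [0.313, -0.95, -0.0], [-0.001, -0.0, -1.0]]
wrist_force: [1.1, -2.1, 1.4]
gripper_width: 0.138
```

```bash
python3 - <<'E'
from h import *
lev();shot(9);blank(cv2.imread("pics/scene9.png"))
E
```

```text
lever 0.795 rad 60.1 Ftan(cw) -2.3 Frad -0.3
blank cen [1.4  4.31] A 267.0 rect [1.69 3.5 ] [25.3 62. ] 0.2
```

Emit:
move_arm(motion=[0,-0.05,0,0,0,0.4,1,0.01,-0.1,0,0,0,0.8,1,0.01,-0.15,0,0,0,1.2,1,0.01,-0.15,0,0,0,1.2,1])

```text
time_s: 9.62
tcp_pos: [0.4151, 0.1792, 0.0381]
ee_rot: [[0.977, 0.214, -0.001], [0.214, -0.977, -0.0], [-0.002, -0.0, -1.0]]
wrist_force: [0.0, -2.2, 2.2]
gripper_width: 0.138
```

```bash
python3 - <<'E'
from h import *
lev();shot(10);blank(cv2.imread("pics/scene10.png"))
a=cv2.imread("pics/scene10.png")[215:275,225:300]
cv2.imwrite("pics/c10.png",cv2.resize(a,None,fx=10,fy=10,interpolation=2))
E
```

```text
lever 0.894 rad 60.1 Ftan(cw) -2.2 Frad 0.5
blank cen [1.37 4.36] A 266.5 rect [1.69 3.5 ] [25.3 62. ] 0.2
```

View pics/c10.png

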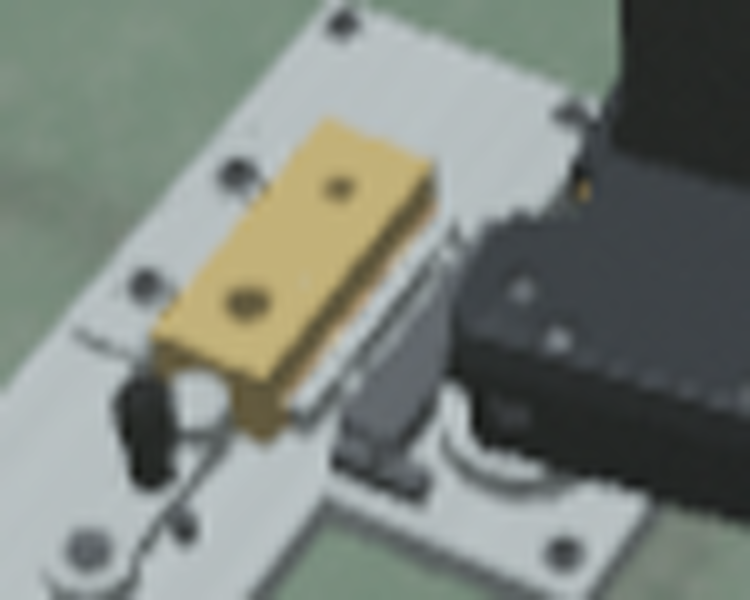

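Emit:
move_arm(motion=[0,-0.05,0,0,0,0.4,1,0.01,-0.115,0,0,0,0.88,1,0.01,-0.115,0,0,0,0.88,1,0.01,-0.115,0,0,0,0.88,1])

```text
time_s: 10.05
tcp_pos: [0.4142, 0.1836, 0.0381]
ee_rot: [[0.99, 0.141, -0.002], [0.141, -0.99, -0.0], [-0.002, 0.0, -1.0]]
wrist_force: [-1.2, -1.5, 2.7]
gripper_width: 0.141
```

```bash
python3 - <<'E'
from h import *
st();lev();shot(11);blank(cv2.imread("pics/scene11.png"))
E
```

```text
t 10.05 J [-115.1   -4.8] z 38.1 Fj [-1.3 -1.4] 2.7 w 12.2 yaw -81.9 j [ 45.  19. -36.  -0. -34.  54.]
lever 0.968 rad 60.1 Ftan(cw) -1.3 Frad 1.4
blank cen [1.24 4.4 ] A 263.5 rect [1.64 3.5 ] [62.1 25.1] 89.9
```

Emit:
move_arm(motion=[0,0,0,0,0,0,0.5,0,0,0,0,0,0,0.3,0,0,0,0,0,0,0,0,0,0,0,0,0,0,0,0,-0.3,0,0,0,0,0,0,-1.2,0,0,0,0,0,0,-2,0,0,0,0,0,0,-2,0,0,0,0])

```text
time_s: 10.82
tcp_pos: [0.4181, 0.1866, 0.1238]
ee_rot: [[0.99, 0.142, 0.009], [0.142, -0.99, 0.008], [0.01, -0.006, -1.0]]
wrist_force: [1.1, 1.1, -0.5]
gripper_width: 0.494
```

```bash
python3 - <<'E'
from h import *
st();shot(12);blank(cv2.imread("pics/scene12.png"))
a=cv2.imread("pics/scene12.png")[195:285,205:325]
cv2.imwrite("pics/c12.png",cv2.resize(a,None,fx=6.6,fy=6.6,interpolation=2))
E
```

```text
t 10.82 J [-111.1   -2.1] z 123.8 Fj [1.2 1. ] -0.5 w 43.0 yaw -81.8 j [ 45.  12. -31.   0. -47.  54.]
blank cen [1.37 4.36] A 266.5 rect [1.69 3.5 ] [25.3 62. ] 0.2
```

View pics/c12.png

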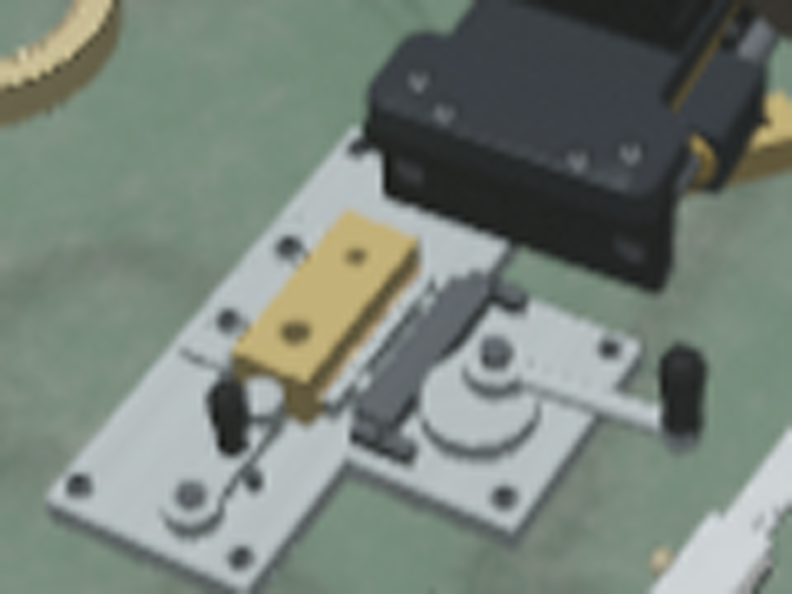

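```bash
python3 - <<'E'
from h import *
k=J(ray("scene",(205+(684+.5)/6.6-.5,195+(356+.5)/6.6-.5),.061));print(k,np.radians(240)-np.arctan2(k[1],k[0]+55.24)%(2*np.pi))
k=J(ray("scene",(205+(228+.5)/6.6-.5,195+(390+.5)/6.6-.5),.049));print(k)
for z in(.11,.032):print(plan(Wd((0,58)),z,-175.45))
E
```

```text
[-115.06337987   -6.55314151] 0.9380910862550804
[-1.32971228 57.73331278]
[2.945, -1.37, 0.241, -0.037, 0.014, 18.702]
[2.943, -1.365, 2.191, -0.037, 0.014, 18.702]
```

Emit:
move_arm(motion=[0.5,-0.2,0,0,0,1.4,0,1,-0.4,0.1,0,0,2.8,0,1.5,-0.6,0.1,0,0,4.2,0,2,-0.8,0.2,0,0,5.6,0,2.5,-1.1,0.2,0,0,7,0,2.95,-1.37,0.24,0,0,8.4,0,2.95,-1.37,0.24,0,0,9.8,0,2.95,-1.37,0.24,0,0,11.2,0,2.95,-1.37,0.24,0,0,12.6,0,2.95,-1.37,0.24,0,0,14,0,2.95,-1.37,0.24,0,0,15.4,0.2,2.95,-1.37,0.24,0,0,16.8,0.2,2.95,-1.37,0.24,0,0,18,0.2,2.95,-1.37,0.24,-0.04,0,18.7,0.2,2.95,-1.37,0.24,-0.04,0,18.7,0.2,2.95,-1.37,0.24,-0.04,0,18.7,0.2])

```text
time_s: 12.25
tcp_pos: [0.5236, 0.255, 0.1085]
ee_rot: [[0.081, -0.997, -0.003], [-0.997, -0.081, -0.001], [0.001, 0.003, -1.0]]
wrist_force: [0.3, -0.6, 0.1]
gripper_width: 0.404
```

```bash
python3 - <<'E'
from h import *
st();print(plan(Wd((-.5,58)),.032,-175.45));shot(13)
E
```

```text
t 12.25 J [-0.5 57.7] z 108.5 Fj [ 0.3 -0.6] 0.1 w 35.1 yaw -175.3 j [ 42.  24. -14.  -0. -52. -37.]
[-0.009, -0.005, 1.913, 0.036, -0.007, 0.02]
```

View pics/z13.png

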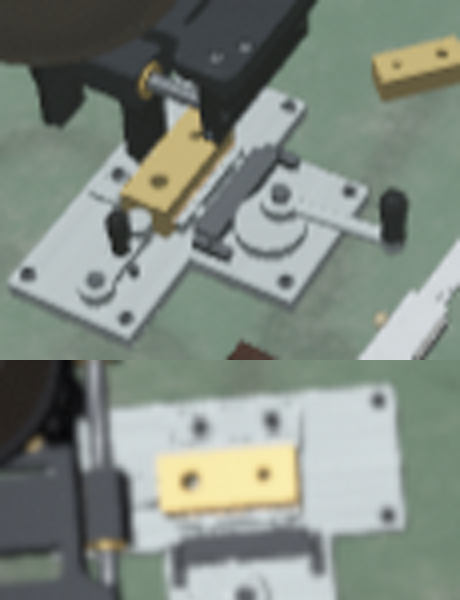

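Emit:
move_arm(motion=[0,0,0.7,0,0,0,0.2,0,0,1.4,0,0,0,0.2,0,0,1.88,0,0,0,0.2,0,0,1.88,0,0,0,0.2,0,0,1.88,0,0,0,0.2])

```text
time_s: 12.77
tcp_pos: [0.5233, 0.2546, 0.0331]
ee_rot: [[0.082, -0.997, -0.004], [-0.997, -0.082, -0.002], [0.002, 0.004, -1.0]]
wrist_force: [0.8, 0.5, 0.9]
gripper_width: 0.396
```

```bash
python3 - <<'E'
from h import *
st();shot(14)
E
```

```text
t 12.77 J [-0.7 57.4] z 33.1 Fj [0.8 0.4] 0.9 w 34.5 yaw -175.3 j [ 42.  29. -18.  -0. -42. -37.]
```

View pics/z14.png

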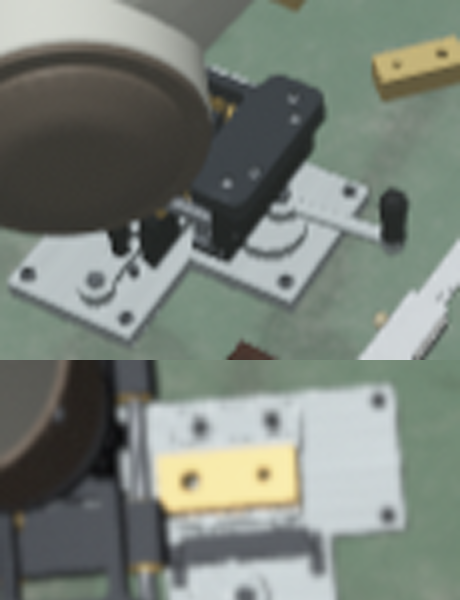

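Emit:
move_arm(motion=[0,0,0,0,0,0,0.6,0,0,0,0,0,0,1,0,0,0,0,0,0,1,0,0,0,0,0,0,1,0,0,0,0,0,0,1])

```text
time_s: 13.28
tcp_pos: [0.5241, 0.2558, 0.0357]
ee_rot: [[0.081, -0.997, -0.001], [-0.997, -0.081, 0.001], [-0.001, 0.001, -1.0]]
wrist_force: [-1.9, 1.6, 4.6]
gripper_width: 0.125
```

```bash
python3 - <<'E'
from h import *
st()
k=J(r.sense()["tcp_pos"][:2])-[0,80];print(k,np.hypot(*k),np.arctan2(k[1],k[0])+np.pi/2)
for t in np.arange(.2,1.61,.2):
    ph=t-np.pi/2;print(t.round(2),plan(Wd(np.array([0,80])+22*np.array([np.cos(ph),np.sin(ph)])),r.sense()["tcp_pos"][2],-175.45+np.degrees(t)))
E
```

```text
t 13.28 J [ 0.1 58.5] z 35.7 Fj [-1.7  1.8] 4.6 w 10.8 yaw -175.3 j [ 42.  29. -18.  -0. -43. -37.]
[  0.10495512 -21.54981464] 21.550070226710282 0.004870310580453285
0.2 [0.001, -0.107, -0.0, 0.009, 0.013, -2.269]
0.4 [-0.032, -0.212, -0.0, 0.008, 0.014, -4.561]
0.6 [-0.084, -0.308, -0.0, 0.006, 0.015, -6.852]
0.8 [-0.155, -0.392, -0.0, 0.005, 0.016, -9.144]
1.0 [-0.241, -0.461, -0.0, 0.003, 0.016, -11.436]
1.2 [-0.338, -0.511, -0.0, 0.002, 0.017, -13.728]
1.4 [-0.444, -0.54, -0.0, 0.0, 0.017, -16.02]
1.6 [-0.554, -0.548, 0.0, -0.002, 0.018, -18.312]
```

Emit:
move_arm(motion=[0,-0.053,0,0,0,-1.1,1,0,-0.107,0,0,0,-2.27,1,-0.015,-0.16,0,0,0,-3.4,1,-0.032,-0.212,0,0,0,-4.56,1,-0.056,-0.26,0,0,0,-5.7,1,-0.084,-0.308,0,0,0,-6.85,1,-0.118,-0.351,0,0,0,-8,1,-0.155,-0.392,0,0,0,-9.14,1,-0.197,-0.428,0,0,0,-10.3,1,-0.241,-0.461,0,0,0,-11.4,1,-0.29,-0.487,0,0,0,-12.6,1,-0.338,-0.511,0,0,0,-13.7,1,-0.39,-0.527,0,0,0,-14.9,1,-0.444,-0.54,0,0,0,-16,1,-0.5,-0.545,0,0,0,-17.1,1,-0.54,-0.548,0,0,0,-18,1,-0.54,-0.548,0,0,0,-18,1,-0.54,-0.548,0,0,0,-18,1])

```text
time_s: 14.78
tcp_pos: [0.5442, 0.2793, 0.0358]
ee_rot: [[0.997, 0.079, -0.001], [0.079, -0.997, 0.001], [-0.001, -0.002, -1.0]]
wrist_force: [0.0, 0.6, 0.6]
gripper_width: 0.119
```

```bash
python3 - <<'E'
from h import *
st();shot(15)
k=J(r.sense()["tcp_pos"][:2])-[0,80];print(k,np.hypot(*k),np.arctan2(k[1],k[0])+np.pi/2)
E
```

```text
t 14.78 J [22.1 80.3] z 35.8 Fj [0.1 0.6] 0.6 w 10.4 yaw -85.5 j [ 42.  31. -14.  -0. -45.  52.]
[22.10397756  0.31901298] 22.10627949403505 1.5852277037602913
```

View pics/z15.png

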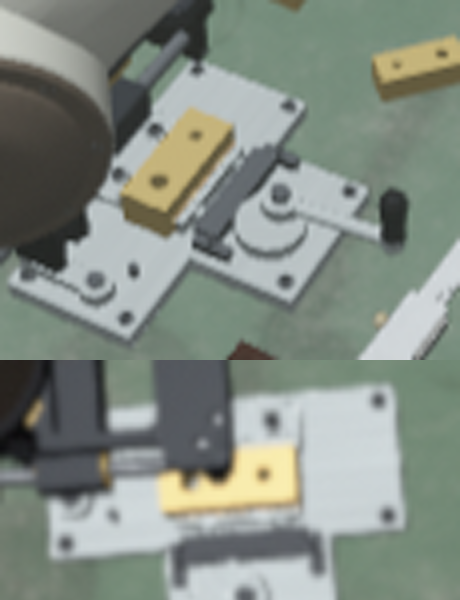

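Emit:
move_arm(motion=[0,0,0,0,0,0,0.5,0,0,0,0,0,0,0.4,0,0,0,0,0,0,0.3,0,0,0,0,0,0,0.3,0,0,-0.3,0,0,0,0.3,0,0,-1.2,0,0,0,0.3,0,0,-2.2,0,0,0,0.3,0,0,-3.2,0,0,0,0.3,0,-1,-4,0,0,0,0.3,0,-2,-4,0,0,0,0.3,0,-3,-4,0,0,0,0.3,0,-3,-4,0,0,0,0.3,0,-3,-4,0,0,0,0.3])

```text
time_s: 15.97
tcp_pos: [0.5341, 0.4006, 0.1952]
ee_rot: [[0.997, 0.082, -0.001], [0.082, -0.997, 0.001], [-0.001, -0.001, -1.0]]
wrist_force: [0.4, -0.8, -0.1]
gripper_width: 0.348
```

```bash
python3 - <<'E'
from h import *
st();shot(16);blank(cv2.imread("pics/scene16.png"))
E
```

```text
t 15.97 J [ 21.5 202. ] z 195.2 Fj [ 0.4 -0.8] -0.1 w 30.2 yaw -85.3 j [ 51.  27.   5.  -0. -68.  44.]
blank cen [1.2  4.54] A 263.5 rect [1.71 3.5 ] [25.4 61.9] 0.4
```

View pics/z16.png

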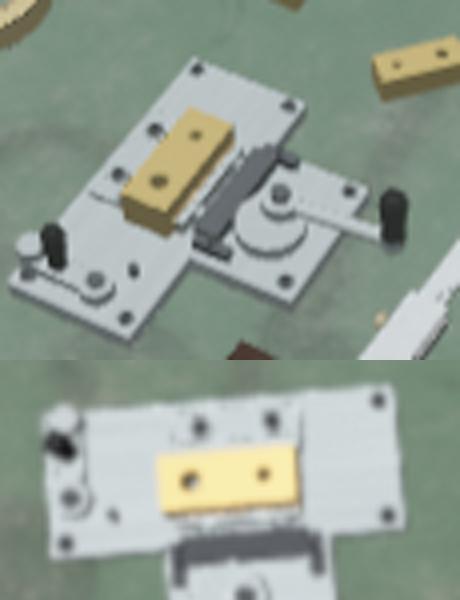

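```bash
python3 - <<'E'
from h import *
for n in("scene0","scene16"):
    pass
a=cv2.imread("pics/top0.png");b=cv2.imread("pics/top16.png")
print("diff calliper/file",cv2.absdiff(a,b)[220:250,225:325].mean(),cv2.absdiff(a,b)[220:240,368:482].mean())
print(r.finish_job())
E
```

```text
diff calliper/file 1.2084444444444444 0.8203216374269006
the job is handed in; nothing more can be done
None
```

The job is handed in at about 16 s. The blank is clamped against the fence with the springs about half squeezed, and the stop is swung clear. `finish_job` reports no verdict.

- **Blank to stop:** I pushed it along the bed with the closed fingers until the force rose to 6.5 N and it stopped moving. The camera put its centre at about y 3.5 to 4.5 mm, so its end is at about y 36.
- **Clamping:** I gripped the lever knob and turned it in small steps. The blank stopped moving sideways at about 0.66 rad, when it met the fence, and I went on to 0.97 rad by the arm's position. That is about 2.5 mm of spring squeeze.
- **Stop:** I gripped its knob, swung it to about 1.58 rad, released it and moved the arm away.

**Last checks:**
- **Blank:** in the last scene picture it had not moved and was square to within 0.4°.
- **Calliper and file:** the start and end top pictures showed no real difference where they lie.
- **Lever angle:** the two readings disagreed slightly, 0.94 rad by camera against 0.97 by the arm. That makes the squeeze about 2.2 to 2.5 mm, with roughly 0.4 mm more uncertainty in where the blank met the fence, still inside 1.2 to 3.8 mm.
- **Spring squeeze:** I worked it out from the lever angle and did not measure it directly.

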